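# Lay the coffee tray from the draining board

### The arm

A 6-joint arm with a two-finger parallel gripper is mounted at the origin on the work surface. World frame = base frame: x ahead of the robot, y to its left, z up, the work surface at z = 0. Lengths are in mm, angles in degrees, forces in N, time in s.
With the tool pointing down it reaches from about 300 to 850 mm from the base axis. Payload 4.2 kg.
Tool frame: the origin (TCP) lies midway between the tips of the shut fingers; the grasp point (between the pads) lies 19 mm behind it; z points along the fingers, y is the line along which they close (so a half turn about z gives the same grasp; the last joint's range is limited). The gripper opens to 91 mm and grips with 3 to 60 N. Pads are 32 mm wide; open, the fingers measure 118 mm over their backs; the gripper's body (76 mm by 178 mm) begins 60 mm behind the grasp point.
Start: joints at [-71.677, 18.312, 89.639, -0, 72.044, -1.146], TCP at [191.65, -542.138, 213.976] pointing down, gripper open.
Joint ranges: [-177.97, 177.97], [-48.28, 115.42], [12.27, 149.76], [-77.06, 257.06], [2.81, 150.46], [-146.56, 146.56]. Speed limits (degrees/s): [147.25, 147.25, 180, 180, 180, 180].

### API

Orientations are given as [roll, pitch, yaw] about the fixed x, y, z axes, in that order (R = Rz(yaw) Ry(pitch) Rx(roll)).
In Python, from workcell import env gives the robot as it stands.
- The arm moves only by the shell command python3 -m jog 'ROWS' [FORCE]. ROWS is a JSON object of lists of equal length, an entry for each row: "jaw": the finger opening in mm, from 0 to 91.2; "slide": the shift along the tool's x, y, z in units of 30 mm (1.0 is 30 mm), a list of three; "spin": the turn about the tool's z in units of 8 degrees (1.0 is 8 degrees). In form: {"jaw": [jaw, ...], "slide": [[dx, dy, dz], ...], "spin": [spin, ...]}. A call has 1 to 10 rows; each row shifts and turns the commanded pose from where the row before left it, along the tool's axes as they then stand; what a row does not reach is not made up. A row lasts 1/10 s, in which the tool goes at most 50 mm and 8.59 degrees, less where a joint would pass 70% of its speed; a pose out of reach is approached as far as the arm can. A call is refused whole if a number of a shift passes 1 or a number of a turn 1, either way. A call with a gripper value outside its range is refused whole. The fingers move at their own pace and stop on an object; FORCE is the grip in N (left out, the last holds). Time passes only in rows, so rows that do not move let the fingers close. It gives the time, the measured TCP pose, the force, the opening and the grip force at its end, in the units of the state.
- env.state(): the state, without advancing time (a new reading comes with each control period).
- env.grab_frame(name): name is "scene" or "top" or "wrist"; returns the picture (400x640x3 uint8, red, green, blue); there is no depth.
- env.camera_model(name): a dict with "fx", "fy", "cx", "cy" (pixels), "camera_from_world" (4x4, takes a point from world to camera coordinates). Camera axes: x right, y up, looking along -z (the intrinsics and any distortion apply to the point x, -y, -z); pixel columns grow to the right and rows downward; lengths in mm; the calibration is good to about 2 mm. A picture is of the moment at which its call begins: read the wrist's pose just before it. camera_model takes no time and is no camera call; for the wrist camera it gives the pose at the moment of the call.
- env.job_done(): hands the job in; it is judged then, once.
The state is a dict: "time_s": time; "qpos": joint angles; "qvel": joint speeds; "effort": joint torques, N m; "ee_pos": TCP position; "ee_rot": TCP orientation; "force": force on the tool from outside, world axes, zero at the start; "torque": the same for the moment, N m; "gripper_width": finger opening in mm; "gripper_force": force on a finger pad.
Only numpy, scipy, OpenCV 4.12 (cv2) and the standard library are available. Lean on these libraries where they do the work, as an engineer would, in place of code of your own. Each camera call takes 0.05 s, during which the arm holds its last target. There are 200 camera calls.

### The job

Lay the coffee tray with the washed things from the draining board: stand the blue-banded cup in the middle of its saucer, the blue-banded milk jug in the middle of the round cork mat, the honey jar in the middle of the pale-green glass dish and the coffee pot in the middle of the square tile. Set each down upright and gently, without letting it drop, and leave the brown-banded cup and jug, which belong to another set, standing where they are.

Things in the scene. Friction and masses are not known exactly. Their poses are not given: they have to be found in the camera images.
- blue_cup: Coffee cup of the blue-banded service: cream stoneware, straight round wall, blue rim, bands and handle; cream inside. Outside diameter 62 mm from 22 mm above its foot up to the rim, height 60 mm, foot 44 mm across, wall 3 mm, about 0.16 kg. Origin: centre of the underside, z up; the handle stands out along -x, to 57 mm from the axis.
- blue_jug: Milk jug of the same service: cream stoneware cylinder with blue rim, bands and handle, open, cream inside. Outside diameter 57 mm, height 85 mm, foot 52 mm across, about 0.22 kg. Origin: centre of the underside, z up; handle along -x to 60 mm from the axis, pouring lip along +x to 44 mm.
- coffee_pot: Small coffee pot of the same service: cream cylinder 62 mm across (65 mm round the lid's edge, 87 to 91 mm up) with blue bands, a closed fixed domed lid and a blue lid knob whose top is 116 mm up; about 0.34 kg. Plain wall between 23 and 87 mm up. Origin: centre of the underside, z up; blue handle along -x to 66 mm from the axis, spout along +x to 60 mm, its tip 88 mm up.
- honey_jar: Honey jar: round amber jar 52 mm across and 55 mm tall with a white label band, under a brass screw lid 47 mm across; 73 mm tall overall, about 0.26 kg. Origin: centre of the underside, z up; no handle.
- saucer: Saucer with blue rim, 117 mm across, 14 mm high at the rim; its flat well, ringed in blue, is 80 mm across and 5 mm above the origin. Origin: centre of the underside, z up. Like the mat, the dish and the tile it stands fixed on the serving tray; which corner of the tray each takes varies, and tray and draining board change sides from start to start.
- cork_mat: Round cork mat, 96 mm across, 6 mm thick, flat. Origin: centre of the underside, z up; the top is 6 mm above it. It lies on the tray: dark wood, 300 x 360 mm, floor 6 mm above the counter, rim 22 mm high, a brass grip up to 49 mm high at each end (left and right).
- glass_dish: Small round pale-green glass dish on the tray, 94 mm across at the rim, 14 mm high; flat inner floor about 82 mm across and 5 mm above the origin. Origin: centre of the underside, z up. The four places' centres are at least 125 mm apart and 70 mm from the tray's rim; a loose teaspoon lies in the tray's middle.
- tile: Square white ceramic trivet tile with a blue border and blue diamond, on the tray: 100 x 100 mm, 10 mm thick, flat. Origin: centre of the underside, z up; the top is 10 mm above it.
- brown_cup: Cup of another set, which stays where it is: same shape, size and axes as the blue-banded cup, but sand-coloured with dark brown rim, bands and handle. All six loose things listed stand on the draining board: grooved light wood, 300 x 360 mm, top 18 mm above the counter, handles pointing roughly to the robot, centres at least 105 mm apart.
- brown_jug: Jug of another set, which stays where it is: same shape, size and axes as the blue-banded milk jug, but sand-coloured with dark brown rim, bands and handle.
There are look-alikes about, which are no part of the job. What is shaped like the blue_cup but pink is not meant.

How it is judged:
By the outcome, as a careful person would: the job done as asked, in the order asked, and still so for the second after the job is handed in, with the robot touching nothing.
It also fails if it takes over 120 s, if anything falls off the work surface, if the arm or the gripper's body presses on something with over 40 N, if the wrist force passes 120 N, or if a joint passes its speed limit or range.

## Working session

There is one attempt and no reset: what is moved stays moved. The work goes in short steps, Python scripts to look and compute and a shell command to move; the robot and the scene stay as the last step left them, time stands still between calls to the robot, and variables do not carry over. Pictures are saved under pics/ and viewed, at most 14 in all, crops included, and the job is handed in when it is done.

```bash
ls; mkdir -p pics
python3 - <<'E'
from workcell import env
import cv2
for n in ["top","scene"]:
    cv2.imwrite(f"pics/{n}0.png",env.grab_frame(n)[:,:,::-1])
    print(n,env.camera_model(n))
s=env.state();print(s["ee_pos"],s["ee_rot"],s["time_s"])
E
```

```text
pics
top {'fx': 493.153869252299, 'fy': 493.153869252299, 'cx': 318.7314939578689, 'cy': 192.7115780342586, 'camera_from_world': array([[-3.18558352e-03, -9.99898016e-01, -1.39215811e-02,
         3.56622358e+01],
       [ 9.96238329e-01, -4.37888861e-03,  8.65448846e-02,
        -4.21170605e+02],
       [-8.65970194e-02, -1.35935167e-02,  9.96150678e-01,
        -1.13479298e+03],
       [ 0.00000000e+00,  0.00000000e+00,  0.00000000e+00,
         1.00000000e+00]])}
scene {'fx': 433.9611219202444, 'fy': 433.9611219202444, 'cx': 325.3088666525009, 'cy': 198.91822281826614, 'camera_from_world': array([[-7.30673649e-01,  6.82506942e-01,  1.73289722e-02,
         2.93163235e+02],
       [-3.48239485e-01, -3.94407548e-01,  8.50395171e-01,
         1.04638861e+02],
       [ 5.87235285e-01,  6.15326710e-01,  5.25859068e-01,
        -1.55248411e+03],
       [ 0.00000000e+00,  0.00000000e+00,  0.00000000e+00,
         1.00000000e+00]])}
[ 191.50397036 -541.70657506  213.20616739] [-1.79910646e+02 -6.97093275e-04  1.94710391e+01] 0.1
```

View pics/top0.png

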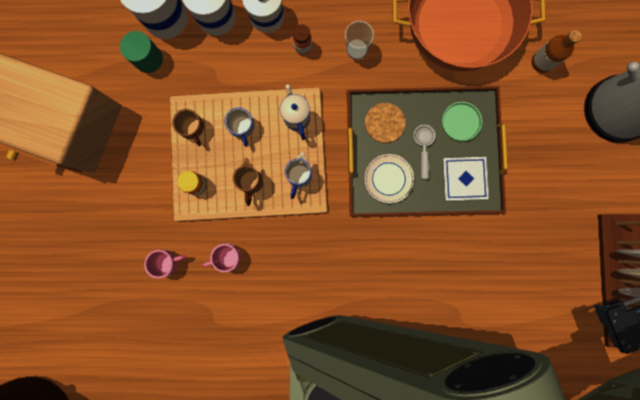

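View pics/scene0.png

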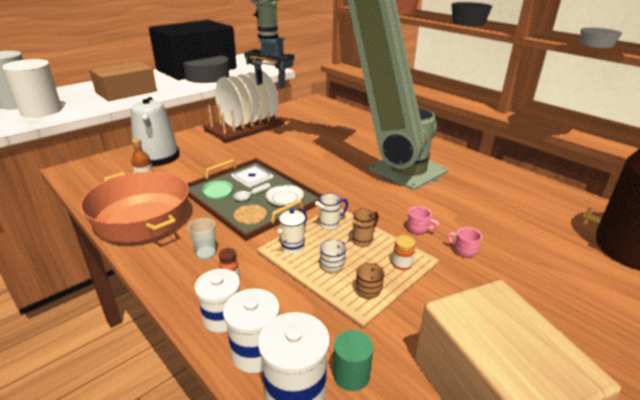

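The top view shows the draining board on the left and the tray on the right.

- **Cups:** the candidates are (239,123) blue and cream, (188,124) brown, and (160,264) and (224,258) pink. The blue-banded one at (239,123) fits.
- **Jugs:** (298,173) is blue and (248,180) is brown. The blue one fits.
- **Pot and honey:** the pot is at (295,108) and the honey at (189,181).

I'll confirm these in enlarged crops.

Run:
```python
import cv2
im=cv2.imread("pics/top0.png")
for n,(a,b,c,d) in dict(board=(168,328,82,222),tray=(345,510,82,222)).items():
    s=4.8 if n=="tray" else 4
    s=4
    c_=cv2.resize(im[c:d,a:b],None,fx=s,fy=s,interpolation=cv2.INTER_CUBIC)
    for i in range(0,b-a,10):
        cv2.line(c_,(i*s,0),(i*s,6 if i%20 else 12),(0,255,255),1)
        if i%20==0: cv2.putText(c_,str(a+i),(i*s,22),0,.35,(0,255,255),1)
    for i in range(0,d-c,10):
        cv2.line(c_,(0,i*s),(6 if i%20 else 12,i*s),(0,255,255),1)
        if i%20==0: cv2.putText(c_,str(c+i),(12,i*s+4),0,.35,(0,255,255),1)
    cv2.imwrite(f"pics/{n}.png",c_)
```

```text
(no output)
```

View pics/board.png

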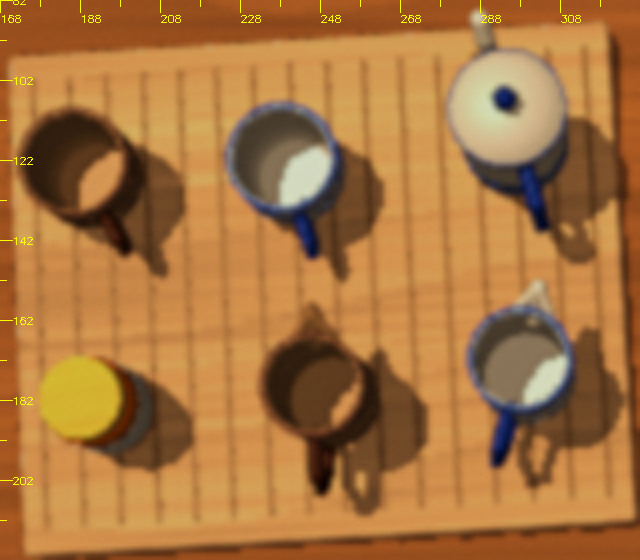

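View pics/tray.png

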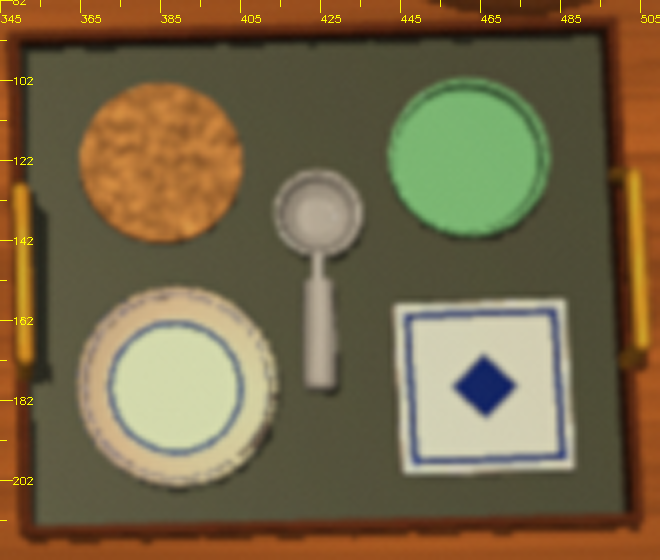

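The crops confirm it. The blue-rimmed cup is at crop (283,158), the blue jug at (520,359), the pot lid at (506,107) and the honey lid at (80,398). The brown cup is at (77,160) and the brown jug at (316,388). On the tray, the mat is at crop (160,162), the saucer well at (176,387), the dish at (469,157) and the tile at (485,386).

```bash
cat > h.py <<'E'
import numpy as np
from workcell import env
def ray(m,u,v,z):
    T=m["camera_from_world"];R=T[:3,:3];C=-R.T@T[:3,3]
    d=R.T@np.array([(u-m["cx"])/m["fx"],-(v-m["cy"])/m["fy"],-1])
    return (C+d*(z-C[2])/d[2])[:2]
def to(x,y,z,yaw):
    "jog units from the current measured pose (tool down): tool shift for current axes after yaw turn"
    s=env.state();p=s["ee_pos"];a=np.radians(yaw)
    d=np.array([x,y,z])-p;ex=np.array([np.cos(a),np.sin(a),0]);ey=np.array([np.sin(a),-np.cos(a),0])
    t=((s["ee_rot"][2]-yaw+180)%360-180)/8
    print("spin",round(t,2),"then slide units",np.round([d@ex/30,d@ey/30,-d[2]/30],2),"pos",np.round(p,1),"rot",np.round(s["ee_rot"],1),"t",s["time_s"])
E
python3 - <<'E'
from h import *
m=env.camera_model("top")
def P(o,u,v,z): return ray(m,(u+.5)/4-.5+o[0],(v+.5)/4-.5+o[1],z)
B=(168,82);T=(345,82)
for n,c,h in [("cup",(283.5,158,78),(314,252,55)),("jug",(520.5,359,103),(498,464,80)),("pot",(506.5,107,109),(541,228,85)),("honey",(80.5,398.5,91),None),("bcup",(77,160,78),(126,250,55)),("bjug",(316,388,103),(320,490,80))]:
    c=P(B,*c);print(n,c.round(1),end=" ")
    if h: d=c-P(B,*h);print("r",np.hypot(*d).round(),"yaw",np.degrees(np.arctan2(d[1],d[0])).round(1),end="")
    print()
print("knob",P(B,505,97,134),"spout",P(B,478,15,106),"lip",P(B,540,282,98))
for n,c in dict(mat=(160.5,162,12),saucer=(177,387,20),well=(176,387.5,11),dish=(469,157.5,20),tile=(485,385.7,16)).items(): print(n,P(T,*c).round(1))
E
```

```text
cup [578.7 213.4] r 51.0 yaw 15.8
jug [460.8  78.4] r 57.0 yaw -13.9
pot [598.9  85.8] r 65.0 yaw 15.9
honey [441.6 321.7] 
bcup [578.3 330. ] r 52.0 yaw 25.6
bjug [445.4 189.8] r 54.0 yaw -1.0
knob [597.82885743  85.03771397] spout [651.48263435 101.78805703] lip [503.9092152   68.02917549]
mat [ 589.6 -123.3]
saucer [ 454.1 -130. ]
well [ 454.8 -130.6]
dish [ 589.3 -303.7]
tile [ 454.4 -310.4]
```

```bash
python3 -c "
from h import *
to(578.7,213.4,150,15.8)"
```

```text
spin 0.46 then slide units [ 19.27 -20.71   2.11] pos [ 191.5 -541.7  213.2] rot [-179.9   -0.    19.5] t 0.1
```

```bash
python3 -m jog '{"jaw":[85,85,85,85,85,85,85,85,85,85],"slide":[[0.5,-0.5,0],[0.9,-1,0],[0.9,-1,0],[0.9,-1,0],[0.9,-1,0],[0.9,-1,0],[0.9,-1,0],[0.9,-1,0],[0.9,-1,0],[0.9,-1,0]],"spin":[0.46,0,0,0,0,0,0,0,0,0]}' && python3 -m jog '{"jaw":[85,85,85,85,85,85,85,85,85,85],"slide":[[0.9,-1,0],[0.9,-1,0],[0.9,-1,0],[0.9,-1,0],[0.9,-1,0],[0.9,-1,0],[0.9,-1,0],[0.9,-1,0],[0.5,-0.5,0],[0,0,0]],"spin":[0,0,0,0,0,0,0,0,0,0]}'; python3 -c "
from h import *
to(578.7,213.4,150,15.8)"
```

```text
time_s: 1.1
ee_pos: [361.4, -195.4, 213.8]
ee_rot: [-180.0, 0.0, 15.8]
force: [1.1, 0.7, 0.1]
gripper_width: 85.3
gripper_force: 0.0
time_s: 2.1
ee_pos: [514.9, 113.4, 213.2]
ee_rot: [-180.0, 0.0, 16.0]
force: [-0.6, -0.5, 0.1]
gripper_width: 84.7
gripper_force: 0.0
spin 0.02 then slide units [ 2.95 -2.63  2.11] pos [514.9 113.4 213.2] rot [-180.    0.   16.] t 2.1
```

```bash
python3 -m jog '{"jaw":[85,85,85,85,85,85],"slide":[[0.9,-0.8,0],[0.9,-0.8,0],[0.9,-0.8,0],[0.25,-0.23,0],[0,0,0],[0,0,0]],"spin":[0,0,0,0,0,0]}'
python3 - <<'E'
from h import *
import cv2
to(578.7,213.4,43,15.8)
m=env.camera_model("wrist");im=env.grab_frame("wrist")[:,:,::-1].copy()
cv2.imwrite("pics/w1.png",im)
T=m["camera_from_world"]
for n,p in dict(cuprim=(578.7,213.4,78),pot=(598,85,134),bcup=(578,330,78)).items():
    c=T@np.array([*p,1]);print(n,m["cx"]+m["fx"]*c[0]/-c[2],m["cy"]-m["fy"]*c[1]/-c[2])
E
```

```text
time_s: 2.7
ee_pos: [576.8, 209.7, 213.6]
ee_rot: [179.9, 0.1, 15.8]
force: [-0.8, -0.6, 0.7]
gripper_width: 85.0
gripper_force: 0.0
spin -0.01 then slide units [ 0.09 -0.1   5.69] pos [576.8 209.7 213.6] rot [1.799e+02 1.000e-01 1.580e+01] t 2.7
cuprim 312.9956713864564 189.88113541203634
pot 476.8024281777978 227.25451497099834
bcup 188.44334524915902 156.48143698290852
```

View pics/w1.png

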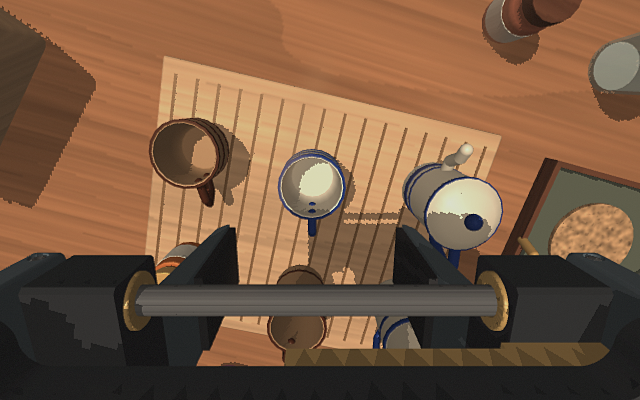

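The wrist view shows the blue cup rim centred at (312,185), against a predicted (313,190). The pot knob at (474,222) and the brown cup at (188,152) show the same shift of about 4 mm. I'll use a common +2 mm x correction for both picks and places, so most of the offset cancels.

```bash
python3 -m jog '{"jaw":[85,85,85,85,85,85],"slide":[[0.15,-0.1,0.7],[0,0,0.9],[0,0,0.9],[0,0,0.7],[0,0,0.2],[0,0,0]],"spin":[0,0,0,0,0,0]}'; python3 -c "
from h import *
to(580.7,214,43,15.8)"
```

```text
time_s: 3.35
ee_pos: [580.6, 214.1, 111.7]
ee_rot: [180.0, 0.1, 15.7]
force: [0.0, -0.1, 0.8]
gripper_width: 85.0
gripper_force: 0.0
spin -0.01 then slide units [0.   0.01 2.29] pos [580.6 214.1 111.7] rot [1.80e+02 1.00e-01 1.57e+01] t 3.35
```

```bash
python3 -m jog '{"jaw":[85,85,85,85,56,56,56,56,56,56],"slide":[[0,0,0.9],[0,0,0.8],[0,0,0.5],[0,0,0.09],[0,0,0],[0,0,0],[0,0,0],[0,0,0],[0,0,0],[0,0,0]],"spin":[0,0,0,0,0,0,0,0,0,0]}' 20 ; python3 -c "
from h import *
to(580.7,214,160,15.8)"
```

```text
time_s: 4.35
ee_pos: [582.2, 215.5, 44.7]
ee_rot: [180.0, -0.1, 15.8]
force: [-1.0, -0.5, 5.5]
gripper_width: 62.5
gripper_force: 20.0
spin -0.0 then slide units [-0.06  0.03 -3.84] pos [582.2 215.5  44.7] rot [ 1.80e+02 -1.00e-01  1.58e+01] t 4.35
```

```bash
python3 -m jog '{"jaw":[56,56,56,56,56,56,56,56],"slide":[[0,0,-0.2],[0,0,-0.6],[0,0,-0.9],[0,0,-1],[0,0,-1],[0,0,-0.8],[0,0,-0.2],[0,0,0]],"spin":[0,0,0,0,0,0,0,0]}' ; python3 -c "
from h import *
to(456.4,-129.7,187,15.8)"
```

```text
time_s: 5.15
ee_pos: [581.4, 215.4, 184.7]
ee_rot: [-180.0, -0.1, 15.8]
force: [-0.1, 0.3, -1.5]
gripper_width: 62.4
gripper_force: 20.0
spin -0.0 then slide units [-7.14  9.93 -0.08] pos [581.4 215.4 184.7] rot [-1.80e+02 -1.00e-01  1.58e+01] t 5.15
```

```bash
python3 -m jog '{"jaw":[56,56,56,56,56,56,56,56,56,56],"slide":[[-0.22,0.3,0],[-0.43,0.6,0],[-0.65,0.9,0],[-0.72,1,0],[-0.72,1,0],[-0.72,1,0],[-0.72,1,0],[-0.72,1,0],[-0.72,1,0],[-0.65,0.9,0]],"spin":[0,0,0,0,0,0,0,0,0,0]}' && python3 -m jog '{"jaw":[56,56,56,56,56],"slide":[[-0.55,0.75,0],[-0.3,0.4,0],[-0.1,0.1,0],[0,0,0],[0,0,0]],"spin":[0,0,0,0,0]}'; python3 -c "
from h import *
to(456.4,-129.7,60,15.8)"
```

```text
time_s: 6.15
ee_pos: [468.7, -88.7, 182.5]
ee_rot: [-179.9, 0.2, 15.8]
force: [0.2, 0.8, -1.3]
gripper_width: 63.0
gripper_force: 20.0
time_s: 6.65
ee_pos: [453.8, -130.3, 183.6]
ee_rot: [-179.9, 0.1, 15.8]
force: [0.5, 0.1, -1.6]
gripper_width: 62.7
gripper_force: 20.0
spin 0.0 then slide units [0.09 0.01 4.12] pos [ 453.8 -130.3  183.6] rot [-1.799e+02  1.000e-01  1.580e+01] t 6.65
```

```bash
python3 -m jog '{"jaw":[56,56,56,56,56,56,56],"slide":[[0.05,0,0.4],[0,0,0.9],[0,0,1],[0,0,1],[0,0,0.6],[0,0,0.2],[0,0,0]],"spin":[0,0,0,0,0,0,0]}'
python3 - <<'E'
from h import *
import cv2
to(456.4,-129.7,38,15.8)
t=env.grab_frame("top");w=env.grab_frame("wrist");s=env.grab_frame("scene")
out=np.hstack([cv2.resize(x,(400,400),interpolation=cv2.INTER_CUBIC) for x in (t[120:230,345:455],s[150:250,230:330])])
out=np.vstack([out,cv2.resize(w[150:300],(800,188))])
cv2.imwrite("pics/p1.png",out[:,:,::-1])
E
```

```text
time_s: 7.35
ee_pos: [455.1, -129.8, 60.2]
ee_rot: [-179.9, 0.1, 15.8]
force: [-0.5, -0.3, -0.2]
gripper_width: 62.5
gripper_force: 20.0
spin 0.01 then slide units [0.04 0.01 0.74] pos [ 455.1 -129.8   60.2] rot [-1.799e+02  1.000e-01  1.580e+01] t 7.35
```

View pics/p1.png

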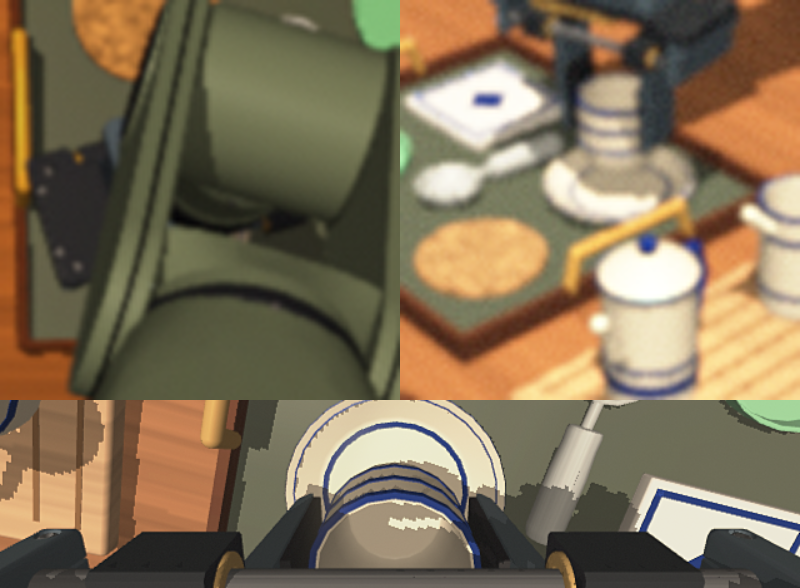

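The cup hangs above the saucer and looks about centred. The wrist view shows the saucer ring centred near column 395 and the cup at 395. I'll lower it gently.

```bash
python3 -m jog '{"jaw":[56,56,56,56,56,56,56,56],"slide":[[0.04,0,0.2],[0,0,0.2],[0,0,0.15],[0,0,0.06],[0,0,0.03],[0,0,0.03],[0,0,0.03],[0,0,0]],"spin":[0,0,0,0,0,0,0,0]}'
```

```text
time_s: 8.3
ee_pos: [456.7, -130.2, 40.2]
ee_rot: [180.0, 0.0, 15.8]
force: [0.0, -0.5, -1.3]
gripper_width: 62.9
gripper_force: 20.0
```

```bash
python3 -m jog '{"jaw":[56,56,56,56,56],"slide":[[0,0,0.03],[0,0,0.03],[0,0,0.03],[0,0,0],[0,0,0]],"spin":[0,0,0,0,0]}'
```

```text
time_s: 8.8
ee_pos: [456.7, -130.2, 37.7]
ee_rot: [180.0, -0.0, 15.8]
force: [0.2, 0.2, 1.7]
gripper_width: 63.1
gripper_force: 20.0
```

```bash
python3 -m jog '{"jaw":[56,62,64,67,72,78,84,84],"slide":[[0,0,0.02],[0,0,0],[0,0,0],[0,0,0],[0,0,0],[0,0,0],[0,0,0],[0,0,0]],"spin":[0,0,0,0,0,0,0,0]}'; python3 -m jog '{"jaw":[84,84,84,84,84,84,84],"slide":[[0,0,-0.3],[0,0,-0.8],[0,0,-1],[0,0,-1],[0,0,-1],[0,0,-0.8],[0,0,-0.2]],"spin":[0,0,0,0,0,0,0]}'
python3 - <<'E'
from h import *
import cv2
to(462.8,79,120,-14)
t=env.grab_frame("scene")
w=env.grab_frame("wrist")
out=np.vstack([cv2.resize(t[130:250,230:430],(600,360),interpolation=cv2.INTER_CUBIC),cv2.resize(w[80:236],(600,146))])
cv2.imwrite("pics/p2.png",out[:,:,::-1])
E
```

```text
time_s: 9.6
ee_pos: [456.6, -130.1, 36.8]
ee_rot: [-180.0, 0.0, 15.8]
force: [-0.4, 0.1, -0.4]
gripper_width: 84.1
gripper_force: 0.0
time_s: 10.3
ee_pos: [458.2, -130.6, 193.3]
ee_rot: [179.8, -0.3, 15.8]
force: [-0.7, -0.3, -0.3]
gripper_width: 84.1
gripper_force: 0.0
spin 3.72 then slide units [-1.54 -6.82  2.44] pos [ 458.2 -130.6  193.3] rot [179.8  -0.3  15.8] t 10.3
```

View pics/p2.png

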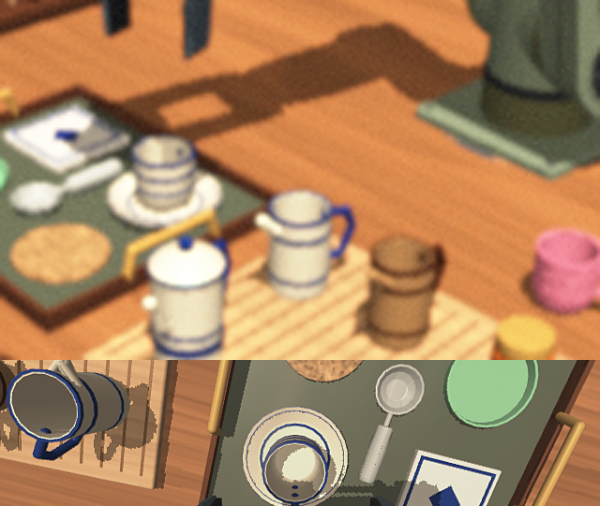

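The cup stands upright in the saucer well. Next is the jug, which needs a 3.72-unit spin and then a slide.

```bash
python3 -m jog '{"jaw":[85,85,85,85,85,85,85,85,85,85],"slide":[[0,0,0],[0,0,0],[0,0,0],[0,0,0],[-0.1,-0.5,0],[-0.2,-0.9,0],[-0.22,-1,0],[-0.22,-1,0],[-0.22,-1,0],[-0.22,-1,0]],"spin":[0.93,0.93,0.93,0.93,0,0,0,0,0,0]}'; python3 -m jog '{"jaw":[85,85,85,85],"slide":[[-0.2,-0.9,0.3],[-0.1,-0.5,0.5],[0,0,0.5],[0,0,0]],"spin":[0,0,0,0]}';  python3 - <<'E'
from h import *
import cv2
to(462.8,79,54,-14)
m=env.camera_model("wrist");im=env.grab_frame("wrist")[:,:,::-1].copy()
cv2.imwrite("pics/w2.png",im)
T=m["camera_from_world"]
for n,p in dict(jug=(460.8,78.4,103),pot=(598,85,134),bjug=(445.4,189.8,103)).items():
    c=T@np.array([*p,1]);print(n,m["cx"]+m["fx"]*c[0]/-c[2],m["cy"]-m["fy"]*c[1]/-c[2])
E
```

```text
time_s: 11.4
ee_pos: [460.2, 36.7, 188.1]
ee_rot: [179.9, 0.2, -14.0]
force: [0.3, -0.1, -0.4]
gripper_width: 85.1
gripper_force: 0.0
time_s: 11.8
ee_pos: [460.1, 78.7, 147.6]
ee_rot: [179.8, 0.4, -13.9]
force: [-0.9, -0.2, -0.4]
gripper_width: 84.9
gripper_force: 0.0
spin 0.01 then slide units [ 0.08 -0.03  3.12] pos [460.1  78.7 147.6] rot [179.8   0.4 -13.9] t 11.8
jug 316.95166566523477 224.08782949721416
pot 235.47313907564086 -13.713650071220314
bjug 169.07527263435813 279.72616583345325
```

View pics/w2.png

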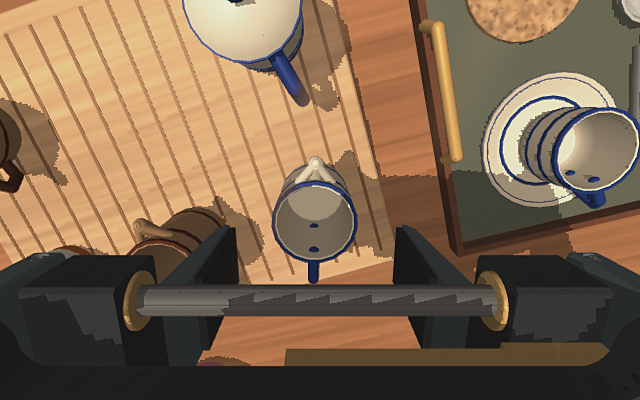

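The blue jug's rim is centred at (314,221), within 2–3 px of the prediction, with the handle in line with the tool. Descending and gripping.

```bash
python3 -m jog '{"jaw":[85,85,85,85,85,85,50,50,50,50],"slide":[[0.06,-0.03,0.5],[0,0,0.9],[0,0,0.9],[0,0,0.5],[0,0,0.2],[0,0,0.1],[0,0,0],[0,0,0],[0,0,0],[0,0,0]],"spin":[0,0,0,0,0,0,0,0,0,0]}' 22; python3 -m jog '{"jaw":[50,50],"slide":[[0,0,0],[0,0,0]],"spin":[0,0]}'
```

```text
time_s: 12.85
ee_pos: [465.2, 78.9, 58.6]
ee_rot: [-180.0, -0.1, -14.0]
force: [-0.5, -0.7, 2.7]
gripper_width: 57.7
gripper_force: 22.0
time_s: 13.05
ee_pos: [465.2, 78.9, 58.5]
ee_rot: [-180.0, -0.1, -14.0]
force: [-0.5, -0.9, 4.6]
gripper_width: 57.4
gripper_force: 22.0
```

```bash
python3 -m jog '{"jaw":[50,50,50,50,50,50,50],"slide":[[0,0,-0.2],[0,0,-0.6],[0,0,-0.9],[0,0,-1],[0,0,-0.8],[0,0,-0.3],[0,0,0]],"spin":[0,0,0,0,0,0,0]}' ; python3 -c "
from h import *
to(594,-122.8,170,-14)"
```

```text
time_s: 13.75
ee_pos: [465.1, 79.1, 172.6]
ee_rot: [-180.0, -0.1, -14.0]
force: [-0.3, 0.5, -3.1]
gripper_width: 57.3
gripper_force: 22.0
spin 0.0 then slide units [5.8  5.49 0.09] pos [465.1  79.1 172.6] rot [-1.8e+02 -1.0e-01 -1.4e+01] t 13.75
```

```bash
python3 -m jog '{"jaw":[50,50,50,50,50,50,50,50,50,50],"slide":[[0.3,0.28,0],[0.6,0.57,0],[0.9,0.85,0],[0.9,0.85,0],[0.9,0.85,0],[0.9,0.85,0],[0.7,0.66,0],[0.4,0.38,0],[0.2,0.2,0],[0,0,0]],"spin":[0,0,0,0,0,0,0,0,0,0]}' && python3 -m jog '{"jaw":[50,50,50,50,50,50],"slide":[[0,0,0.4],[0,0,0.9],[0,0,1],[0,0,0.6],[0,0,0.2],[0,0,0]],"spin":[0,0,0,0,0,0]}'; python3 -c "
from h import *
to(594,-122.8,52.5,-14)"
```

```text
time_s: 14.75
ee_pos: [593.6, -123.3, 170.8]
ee_rot: [-180.0, 0.1, -14.0]
force: [-0.0, 0.3, -3.0]
gripper_width: 57.4
gripper_force: 22.0
time_s: 15.35
ee_pos: [592.9, -121.8, 78.0]
ee_rot: [-180.0, 0.1, -13.9]
force: [0.0, -0.1, -2.2]
gripper_width: 57.4
gripper_force: 22.0
spin 0.01 then slide units [0.04 0.02 0.85] pos [ 592.9 -121.8   78. ] rot [-1.80e+02  1.00e-01 -1.39e+01] t 15.35
```

```bash
python3 -m jog '{"jaw":[50,50,50,50,50,50,50,50],"slide":[[0.03,0.03,0.2],[0,0,0.25],[0,0,0.2],[0,0,0.08],[0,0,0.03],[0,0,0.03],[0,0,0],[0,0,0]],"spin":[0,0,0,0,0,0,0,0]}';python3 -m jog '{"jaw":[50,50,50],"slide":[[0,0,0.03],[0,0,0],[0,0,0]],"spin":[0,0,0]}'
```

```text
time_s: 16.15
ee_pos: [594.7, -124.0, 55.4]
ee_rot: [180.0, -0.0, -14.0]
force: [-0.7, 0.1, -2.9]
gripper_width: 57.3
gripper_force: 22.0
time_s: 16.45
ee_pos: [594.5, -124.0, 54.4]
ee_rot: [180.0, -0.0, -14.0]
force: [-0.1, -0.1, -3.0]
gripper_width: 57.7
gripper_force: 22.0
```

```bash
python3 -m jog '{"jaw":[50,50,50,50],"slide":[[0,0,0.03],[0,0,0.03],[0,0,0],[0,0,0]],"spin":[0,0,0,0]}';python3 -m jog '{"jaw":[50,50,50],"slide":[[0,0,0.02],[0,0,0],[0,0,0]],"spin":[0,0,0]}'
```

```text
time_s: 16.85
ee_pos: [594.6, -124.0, 52.6]
ee_rot: [180.0, -0.0, -14.0]
force: [0.3, 0.1, -2.0]
gripper_width: 57.6
gripper_force: 22.0
time_s: 17.15
ee_pos: [594.7, -124.0, 52.6]
ee_rot: [180.0, -0.0, -14.0]
force: [-1.4, 0.0, 4.1]
gripper_width: 57.5
gripper_force: 22.0
```

Contact. Releasing, then retreating and turning for the honey jar.

```bash
python3 -m jog '{"jaw":[57,59,62,67,74,82,82],"slide":[[0,0,0],[0,0,0],[0,0,0],[0,0,0],[0,0,0],[0,0,0],[0,0,0]],"spin":[0,0,0,0,0,0,0]}'; python3 -m jog '{"jaw":[82,82,82,82,82,82,82,82,82,82],"slide":[[0,0,-0.3],[0,0,-0.8],[0,0,-1],[0,0,-1],[0,0,-1],[0,0,-0.8],[0,0,0],[0,0,0],[0,0,0],[0,0,0]],"spin":[0,0,0,0,0,0,-0.93,-0.93,-0.93,-0.93]}'; python3 -c "
from h import *
to(443.6,322.3,150,15.8)"
```

```text
time_s: 17.85
ee_pos: [594.5, -123.9, 51.8]
ee_rot: [180.0, 0.0, -14.0]
force: [0.1, -0.5, -0.4]
gripper_width: 81.5
gripper_force: 0.0
time_s: 18.85
ee_pos: [594.6, -124.0, 199.8]
ee_rot: [180.0, -0.1, 16.1]
force: [-0.9, -0.1, 0.3]
gripper_width: 81.9
gripper_force: 0.0
spin 0.04 then slide units [ -0.79 -15.68   1.66] pos [ 594.6 -124.   199.8] rot [ 1.80e+02 -1.00e-01  1.61e+01] t 18.85
```

```bash
python3 -m jog '{"jaw":[82,82,82,82,82,82,82,82,82,82],"slide":[[-0.05,-0.7,0],[-0.05,-1,0],[-0.05,-1,0],[-0.05,-1,0],[-0.05,-1,0],[-0.05,-1,0],[-0.05,-1,0],[-0.05,-1,0],[-0.05,-1,0],[-0.05,-1,0]],"spin":[0,0,0,0,0,0,0,0,0,0]}'; python3 -m jog '{"jaw":[82,82,82,82,82,82,82,82,82],"slide":[[-0.05,-1,0],[-0.05,-1,0],[-0.05,-1,0],[-0.05,-1,0],[-0.05,-1,0],[-0.05,-0.6,0],[0,-0.3,0.3],[0,0,0.5],[0,0,0]],"spin":[0,0,0,0,0,0,0,0,0]}';  python3 - <<'E'
from h import *
import cv2
to(443.6,322.3,37,15.8)
m=env.camera_model("wrist");im=env.grab_frame("wrist")[:,:,::-1].copy()
t=env.grab_frame("top")[:,:,::-1]
cv2.imwrite("pics/w3.png",np.vstack([cv2.resize(im,(512,320)),cv2.resize(t[95:215,345:510],(385,280),interpolation=cv2.INTER_CUBIC)[:, :].copy() if 0 else cv2.copyMakeBorder(cv2.resize(t[95:215,345:510],(385,280),interpolation=cv2.INTER_CUBIC),0,0,0,127,cv2.BORDER_CONSTANT)]))
T=m["camera_from_world"]
for n,p in dict(honey=(441.6,321.7,91)).items():
    c=T@np.array([*p,1]);print(n,m["cx"]+m["fx"]*c[0]/-c[2],m["cy"]-m["fy"]*c[1]/-c[2])
E
```

```text
time_s: 19.85
ee_pos: [499.5, 153.9, 199.5]
ee_rot: [-180.0, -0.0, 15.7]
force: [0.8, 1.0, 0.6]
gripper_width: 82.1
gripper_force: 0.0
time_s: 20.75
ee_pos: [442.1, 319.0, 172.8]
ee_rot: [179.9, 0.3, 15.8]
force: [0.4, -1.4, -0.6]
gripper_width: 82.4
gripper_force: 0.0
spin -0.0 then slide units [ 0.08 -0.09  4.53] pos [442.1 319.  172.8] rot [179.9   0.3  15.8] t 20.75
honey 313.05085275948306 209.43921229693146
```

View pics/w3.png

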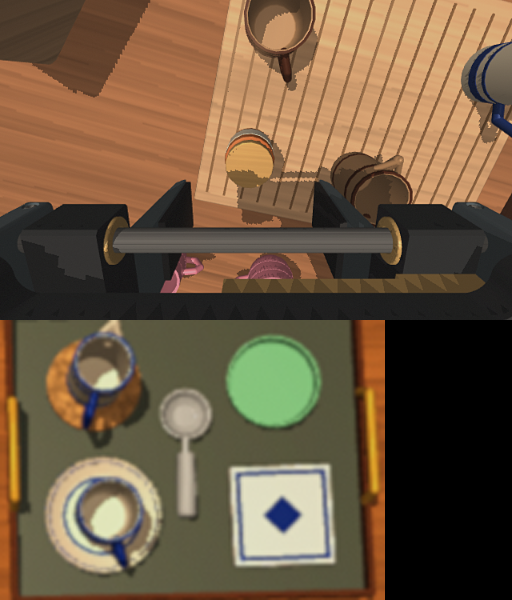

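```bash
python3 -m jog '{"jaw":[82,82,82,82,82,82,82],"slide":[[0.08,-0.09,0.5],[0,0,1],[0,0,1],[0,0,0.8],[0,0,0.3],[0,0,0],[0,0,0]],"spin":[0,0,0,0,0,0,0]}'
python3 - <<'E'
from h import *
to(444,322.3,37,15.8)
m=env.camera_model("top")
print("cup",ray(m,391.3-.3,177.3-.3,71),"jug",ray(m,388.8,113.1,97))
E
```

```text
time_s: 21.55
ee_pos: [446.7, 323.6, 68.2]
ee_rot: [-180.0, -0.1, 15.8]
force: [0.0, -0.3, 0.9]
gripper_width: 81.8
gripper_force: 0.0
spin -0.01 then slide units [-0.1   0.02  1.04] pos [446.7 323.6  68.2] rot [-1.80e+02 -1.00e-01  1.58e+01] t 21.55
cup [ 451.25204887 -128.17994674] jug [ 590.03598928 -122.10934345]
```

```bash
python3 -m jog '{"jaw":[82,82,82,82,46,46,46,46,46,46],"slide":[[-0.06,0,0.4],[0,0,0.4],[0,0,0.2],[0,0,0.04],[0,0,0],[0,0,0],[0,0,0],[0,0,0],[0,0,0],[0,0,0]],"spin":[0,0,0,0,0,0,0,0,0,0]}' 25; python3 -m jog '{"jaw":[46,46],"slide":[[0,0,0],[0,0,0]],"spin":[0,0]}'
```

```text
time_s: 22.55
ee_pos: [444.1, 322.7, 36.0]
ee_rot: [-180.0, -0.0, 15.8]
force: [-0.6, 0.6, 1.8]
gripper_width: 51.6
gripper_force: 25.0
time_s: 22.75
ee_pos: [444.1, 322.7, 36.0]
ee_rot: [-180.0, -0.0, 15.8]
force: [0.7, -0.1, 1.9]
gripper_width: 51.6
gripper_force: 25.0
```

```bash
python3 -m jog '{"jaw":[46,46,46,46,46,46,46,46],"slide":[[0,0,-0.2],[0,0,-0.6],[0,0,-0.9],[0,0,-1],[0,0,-1],[0,0,-0.8],[0,0,-0.3],[0,0,0]],"spin":[0,0,0,0,0,0,0,0]}' ; python3 -c "
from h import *
to(591.8,-302.7,180,15.8)"
```

```text
time_s: 23.55
ee_pos: [444.2, 322.7, 180.4]
ee_rot: [-180.0, -0.1, 15.8]
force: [-0.3, -1.7, -2.8]
gripper_width: 52.0
gripper_force: 25.0
spin -0.0 then slide units [-9.40e-01  2.14e+01  1.00e-02] pos [444.2 322.7 180.4] rot [-1.80e+02 -1.00e-01  1.58e+01] t 23.55
```

```bash
python3 -m jog '{"jaw":[46,46,46,46,46,46,46,46,46,46],"slide":[[-0.04,0.3,0],[-0.04,0.6,0],[-0.04,0.9,0],[-0.04,1,0],[-0.04,1,0],[-0.04,1,0],[-0.04,1,0],[-0.04,1,0],[-0.04,1,0],[-0.04,1,0]],"spin":[0,0,0,0,0,0,0,0,0,0]}' ; python3 -m jog '{"jaw":[46,46,46,46,46,46,46,46,46,46],"slide":[[-0.04,1,0],[-0.04,1,0],[-0.04,1,0],[-0.04,1,0],[-0.04,1,0],[-0.04,1,0],[-0.04,1,0],[-0.04,1,0],[-0.04,1,0],[-0.04,1,0]],"spin":[0,0,0,0,0,0,0,0,0,0]}' ; python3 -m jog '{"jaw":[46,46,46,46,46,46],"slide":[[-0.04,1,0],[-0.04,0.8,0],[-0.04,0.5,0],[0,0.3,0],[0,0,0],[0,0,0]],"spin":[0,0,0,0,0,0]}' ; python3 -c "
from h import *
to(591.8,-302.7,29,15.8)"
```

```text
time_s: 24.55
ee_pos: [502.9, 63.3, 177.7]
ee_rot: [-180.0, 0.2, 15.8]
force: [0.0, 0.2, -3.4]
gripper_width: 51.4
gripper_force: 25.0
time_s: 25.55
ee_pos: [572.8, -228.0, 177.3]
ee_rot: [-179.9, 0.2, 15.8]
force: [-0.6, 0.4, -2.7]
gripper_width: 51.7
gripper_force: 25.0
time_s: 26.15
ee_pos: [591.6, -301.7, 179.3]
ee_rot: [-179.9, 0.0, 15.8]
force: [-0.3, 0.5, -3.0]
gripper_width: 51.4
gripper_force: 25.0
spin 0.0 then slide units [-0.    0.03  5.01] pos [ 591.6 -301.7  179.3] rot [-179.9    0.    15.8] t 26.15
```

```bash
python3 -m jog '{"jaw":[46,46,46,46,46,46,46,46],"slide":[[0,0.02,0.4],[0,0,0.9],[0,0,1],[0,0,1],[0,0,0.7],[0,0,0.3],[0,0,0],[0,0,0]],"spin":[0,0,0,0,0,0,0,0]}'; python3 -c "
from h import *
to(591.8,-302.7,29,15.8)"
```

```text
time_s: 26.95
ee_pos: [593.0, -303.3, 51.7]
ee_rot: [179.9, -0.1, 15.8]
force: [-0.1, -0.7, -2.4]
gripper_width: 51.5
gripper_force: 25.0
spin 0.0 then slide units [-0.03 -0.03  0.76] pos [ 593.  -303.3   51.7] rot [ 1.799e+02 -1.000e-01  1.580e+01] t 26.95
```

```bash
python3 -m jog '{"jaw":[46,46,46,46,46,46,46],"slide":[[-0.03,-0.02,0.2],[0,0,0.25],[0,0,0.15],[0,0,0.06],[0,0,0.03],[0,0,0],[0,0,0]],"spin":[0,0,0,0,0,0,0]}'; python3 -m jog '{"jaw":[46,46,46],"slide":[[0,0,0.03],[0,0,0],[0,0,0]],"spin":[0,0,0]}';  python3 -m jog '{"jaw":[46,46,46],"slide":[[0,0,0.03],[0,0,0],[0,0,0]],"spin":[0,0,0]}'
```

```text
time_s: 27.65
ee_pos: [591.4, -303.0, 30.3]
ee_rot: [180.0, -0.0, 15.8]
force: [0.5, 0.6, -2.5]
gripper_width: 51.6
gripper_force: 25.0
time_s: 27.95
ee_pos: [591.2, -302.9, 29.2]
ee_rot: [180.0, -0.0, 15.8]
force: [-1.4, -0.8, -2.5]
gripper_width: 51.5
gripper_force: 25.0
time_s: 28.25
ee_pos: [591.3, -303.0, 29.0]
ee_rot: [180.0, -0.0, 15.8]
force: [-1.6, 0.4, 4.2]
gripper_width: 52.0
gripper_force: 25.0
```

```bash
python3 -m jog '{"jaw":[51,53,56,61,68,76,76],"slide":[[0,0,0],[0,0,0],[0,0,0],[0,0,0],[0,0,0],[0,0,0],[0,0,0]],"spin":[0,0,0,0,0,0,0]}'; python3 -m jog '{"jaw":[80,80,80,80,80,80,86,86],"slide":[[0,0,-0.3],[0,0,-0.8],[0,0,-1],[0,0,-1],[0,0,-1],[0,0,-1],[0,0,-0.9],[0,0,-0.3]],"spin":[0,0,0,0,0,0,0,0]}'; python3 -c "
from h import *
to(600.4,86,180,15.8)"
```

```text
time_s: 28.95
ee_pos: [591.2, -302.9, 28.2]
ee_rot: [180.0, 0.0, 15.8]
force: [-0.0, -0.7, 0.6]
gripper_width: 75.8
gripper_force: 0.0
time_s: 29.75
ee_pos: [592.5, -303.6, 221.6]
ee_rot: [179.7, -0.3, 15.8]
force: [-0.3, -0.3, 0.9]
gripper_width: 86.2
gripper_force: 0.0
spin -0.0 then slide units [  3.79 -12.42   1.39] pos [ 592.5 -303.6  221.6] rot [179.7  -0.3  15.8] t 29.75
```

```bash
python3 -m jog '{"jaw":[88,88,88,88,88,88,88,88,88,88],"slide":[[0.15,-0.5,0],[0.27,-0.9,0],[0.305,-1,0],[0.305,-1,0],[0.305,-1,0],[0.305,-1,0],[0.305,-1,0],[0.305,-1,0],[0.305,-1,0],[0.305,-1,0]],"spin":[0,0,0,0,0,0,0,0,0,0]}'; python3 -m jog '{"jaw":[88,88,88,88,88,88],"slide":[[0.305,-1,0],[0.305,-1,0],[0.21,-0.7,0],[0.09,-0.3,0],[0,0,0],[0,0,0]],"spin":[0,0,0,0,0,0]}';  python3 - <<'E'
from h import *
import cv2
to(600.4,86,64,15.8)
m=env.camera_model("wrist");im=env.grab_frame("wrist")[:,:,::-1].copy()
t=env.grab_frame("top")[:,:,::-1]
t=cv2.resize(t[95:205,360:500],None,fx=4,fy=4,interpolation=cv2.INTER_CUBIC)[:,:]
cv2.imwrite("pics/w4.png",np.vstack([t[:,:520],cv2.resize(im,(520,325))])[:600])
cv2.imwrite("pics/w4.png",cv2.resize(im,(560,350)));cv2.imwrite("pics/t4.png",t)
T=m["camera_from_world"]
for n,p in dict(knob=(597.8,85,134),lid=(598.9,85.8,109)).items():
    c=T@np.array([*p,1]);print(n,m["cx"]+m["fx"]*c[0]/-c[2],m["cy"]-m["fy"]*c[1]/-c[2])
E
```

```text
time_s: 30.75
ee_pos: [595.3, -5.8, 215.1]
ee_rot: [-179.9, 0.2, 15.8]
force: [0.3, -0.1, -0.5]
gripper_width: 87.8
gripper_force: 0.0
time_s: 31.35
ee_pos: [598.2, 85.3, 216.4]
ee_rot: [180.0, 0.1, 15.8]
force: [-0.1, 0.6, 0.3]
gripper_width: 87.9
gripper_force: 0.0
spin -0.0 then slide units [ 0.08 -0.    5.08] pos [598.2  85.3 216.4] rot [1.80e+02 1.00e-01 1.58e+01] t 31.35
knob 316.90777594834736 210.3738853700218
lid 316.20654921661117 200.19652078878192
```

View pics/w4.png

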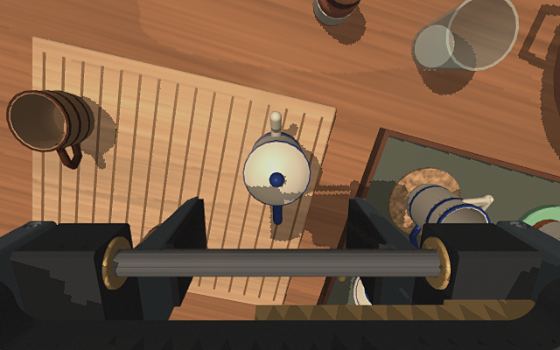

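View pics/t4.png

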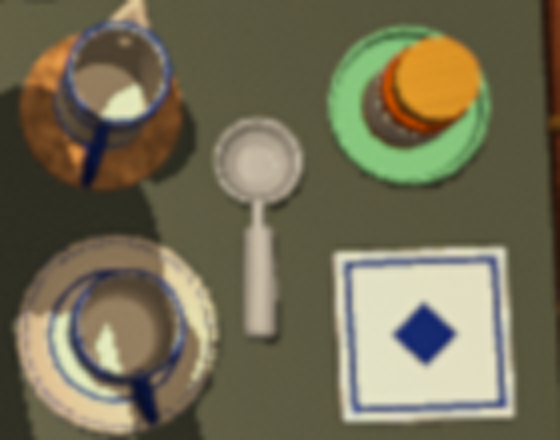

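The honey jar stands in the dish, the jug on the mat and the cup in the saucer. The pot knob is seen at (317,206), close to the prediction and aligned. I'll check the placements numerically and descend on the pot.

```bash
python3 -m jog '{"jaw":[88,88,88,88,88,88,88,88,88,88],"slide":[[0,0,0.4],[0,0,0.8],[0,0,0.9],[0,0,0.9],[0,0,0.8],[0,0,0.5],[0,0,0.3],[0,0,0.1],[0,0,0],[0,0,0]],"spin":[0,0,0,0,0,0,0,0,0,0]}'
python3 - <<'E'
from h import *
to(600.4,86,64,15.8)
m=env.camera_model("top")
for n,u,v,z in [("cup",128.5,327,71),("jug",118,73,97),("honey",439,78.5,84)]: print(n,ray(m,(u+.5)/4-.5+360,(v+.5)/4-.5+95,z).round(1))
E
```

```text
time_s: 32.45
ee_pos: [599.5, 85.8, 77.0]
ee_rot: [180.0, -0.1, 15.8]
force: [-0.4, 0.6, 0.6]
gripper_width: 87.9
gripper_force: 0.0
spin -0.0 then slide units [0.03 0.   0.43] pos [599.5  85.8  77. ] rot [ 1.80e+02 -1.00e-01  1.58e+01] t 32.45
cup [ 452.6 -129.9]
jug [ 590.5 -122.8]
honey [ 589.5 -302.8]
```

All three are within 2 mm of their centres. Now gripping the pot.

```bash
python3 -m jog '{"jaw":[88,88,88,56,56,56,56,56,56,56],"slide":[[0,0,0.2],[0,0,0.2],[0,0,0.03],[0,0,0],[0,0,0],[0,0,0],[0,0,0],[0,0,0],[0,0,0],[0,0,0]],"spin":[0,0,0,0,0,0,0,0,0,0]}' 30; python3 -m jog '{"jaw":[56,56],"slide":[[0,0,0],[0,0,0]],"spin":[0,0]}'
```

```text
time_s: 33.45
ee_pos: [599.0, 85.7, 63.5]
ee_rot: [180.0, -0.0, 15.8]
force: [0.5, -1.3, 0.5]
gripper_width: 61.7
gripper_force: 30.0
time_s: 33.65
ee_pos: [599.0, 85.7, 63.5]
ee_rot: [180.0, -0.0, 15.8]
force: [-0.1, -0.8, 1.3]
gripper_width: 61.6
gripper_force: 30.0
```

```bash
python3 -m jog '{"jaw":[56,56,56,56,56,56,56,56],"slide":[[0,0,-0.2],[0,0,-0.6],[0,0,-0.9],[0,0,-1],[0,0,-1],[0,0,-0.8],[0,0,-0.3],[0,0,0]],"spin":[0,0,0,0,0,0,0,0]}' ; python3 -c "
from h import *
to(456.4,-309.8,210,15.8)"
```

```text
time_s: 34.45
ee_pos: [599.0, 86.1, 208.1]
ee_rot: [180.0, -0.1, 15.8]
force: [0.5, 0.5, -3.6]
gripper_width: 61.6
gripper_force: 30.0
spin -0.0 then slide units [-8.17 11.4  -0.06] pos [599.   86.1 208.1] rot [ 1.80e+02 -1.00e-01  1.58e+01] t 34.45
```

```bash
python3 -m jog '{"jaw":[56,56,56,56,56,56,56,56,56,56],"slide":[[-0.22,0.3,0],[-0.43,0.6,0],[-0.65,0.9,0],[-0.72,1,0],[-0.72,1,0],[-0.72,1,0],[-0.72,1,0],[-0.72,1,0],[-0.72,1,0],[-0.72,1,0]],"spin":[0,0,0,0,0,0,0,0,0,0]}' && python3 -m jog '{"jaw":[56,56,56,56,56,56,56],"slide":[[-0.72,1,0],[-0.58,0.8,0],[-0.36,0.5,0],[-0.22,0.3,0],[0,0,0],[0,0,0],[0,0,0]],"spin":[0,0,0,0,0,0,0]}'; python3 -c "
from h import *
to(455,-310.1,61.5,15.8)"
```

```text
time_s: 35.45
ee_pos: [485.2, -221.2, 205.3]
ee_rot: [-179.9, 0.2, 15.8]
force: [0.0, 0.2, -2.8]
gripper_width: 61.3
gripper_force: 30.0
time_s: 36.15
ee_pos: [454.7, -309.3, 207.0]
ee_rot: [-179.9, 0.0, 15.9]
force: [-0.2, 1.0, -3.0]
gripper_width: 61.8
gripper_force: 30.0
spin 0.01 then slide units [0.   0.03 4.85] pos [ 454.7 -309.3  207. ] rot [-179.9    0.    15.9] t 36.15
```

```bash
python3 -m jog '{"jaw":[56,56,56,56,56,56,56,56],"slide":[[0,0.02,0.4],[0,0,0.9],[0,0,1],[0,0,1],[0,0,0.6],[0,0,0.3],[0,0,0],[0,0,0]],"spin":[0,0,0,0,0,0,0,0]}'; python3 -c "
from h import *
to(455,-310.1,61.5,15.8)"
```

```text
time_s: 36.95
ee_pos: [455.4, -311.1, 82.0]
ee_rot: [179.9, -0.1, 15.8]
force: [0.9, -0.3, -3.1]
gripper_width: 61.5
gripper_force: 30.0
spin 0.0 then slide units [-0.   -0.04  0.68] pos [ 455.4 -311.1   82. ] rot [ 1.799e+02 -1.000e-01  1.580e+01] t 36.95
```

```bash
python3 -m jog '{"jaw":[56,56,56,56,56,56,56],"slide":[[0,-0.02,0.2],[0,0,0.2],[0,0,0.13],[0,0,0.06],[0,0,0.03],[0,0,0],[0,0,0]],"spin":[0,0,0,0,0,0,0]}'; python3 -m jog '{"jaw":[56,56,56],"slide":[[0,0,0.03],[0,0,0],[0,0,0]],"spin":[0,0,0]}';  python3 -m jog '{"jaw":[56,56,56],"slide":[[0,0,0.02],[0,0,0],[0,0,0]],"spin":[0,0,0]}'
```

```text
time_s: 37.65
ee_pos: [454.7, -310.5, 62.9]
ee_rot: [180.0, -0.0, 15.8]
force: [-0.4, -0.3, -3.4]
gripper_width: 61.0
gripper_force: 30.0
time_s: 37.95
ee_pos: [454.6, -310.4, 61.9]
ee_rot: [180.0, -0.0, 15.8]
force: [-0.6, 0.2, -3.2]
gripper_width: 61.6
gripper_force: 30.0
time_s: 38.25
ee_pos: [454.7, -310.4, 61.5]
ee_rot: [180.0, -0.0, 15.8]
force: [0.4, 0.2, -0.1]
gripper_width: 61.7
gripper_force: 30.0
```

```bash
python3 -m jog '{"jaw":[56,61,63,66,72,80,87,87],"slide":[[0,0,0.02],[0,0,0],[0,0,0],[0,0,0],[0,0,0],[0,0,0],[0,0,0],[0,0,0]],"spin":[0,0,0,0,0,0,0,0]}'; python3 -m jog '{"jaw":[87,87,87,87,87,87,87],"slide":[[0,0,-0.3],[0,0,-0.8],[0,0,-1],[0,0,-1],[0,0,-1],[0,0,-1],[0,0,-0.8]],"spin":[0,0,0,0,0,0,0]}'; python3 -m jog '{"jaw":[87,87,87,87,87,87,87,87,87,87],"slide":[[-0.5,0.3,0],[-0.9,0.6,0],[-0.9,0.6,0],[-0.9,0.6,0],[-0.9,0.6,0],[-0.9,0.6,0],[-0.9,0.6,0],[-0.8,0.5,0],[-0.3,0.2,0],[0,0,0]],"spin":[0,0,0,0,0,0,0,0,0,0]}'
python3 - <<'E'
from h import *
import cv2
t=env.grab_frame("top")[:,:,::-1];s=env.grab_frame("scene")[:,:,::-1]
cv2.imwrite("pics/f.png",np.vstack([cv2.resize(t[85:215,168:508],(680,260),interpolation=cv2.INTER_CUBIC),cv2.resize(s[150:310,170:490],(680,340))]))
cv2.imwrite("pics/ft.png",cv2.resize(t[95:205,360:500],None,fx=4,fy=4,interpolation=cv2.INTER_CUBIC))
E
```

```text
time_s: 39.05
ee_pos: [454.6, -310.4, 60.6]
ee_rot: [180.0, 0.0, 15.8]
force: [-0.0, 0.7, -0.2]
gripper_width: 87.0
gripper_force: 0.0
time_s: 39.75
ee_pos: [454.8, -310.5, 240.5]
ee_rot: [179.9, -0.1, 15.8]
force: [-0.7, -0.5, 0.2]
gripper_width: 87.1
gripper_force: 0.0
time_s: 40.75
ee_pos: [289.4, -500.9, 237.9]
ee_rot: [180.0, -0.0, 15.7]
force: [0.6, 0.4, -0.6]
gripper_width: 86.8
gripper_force: 0.0
```

View pics/f.png

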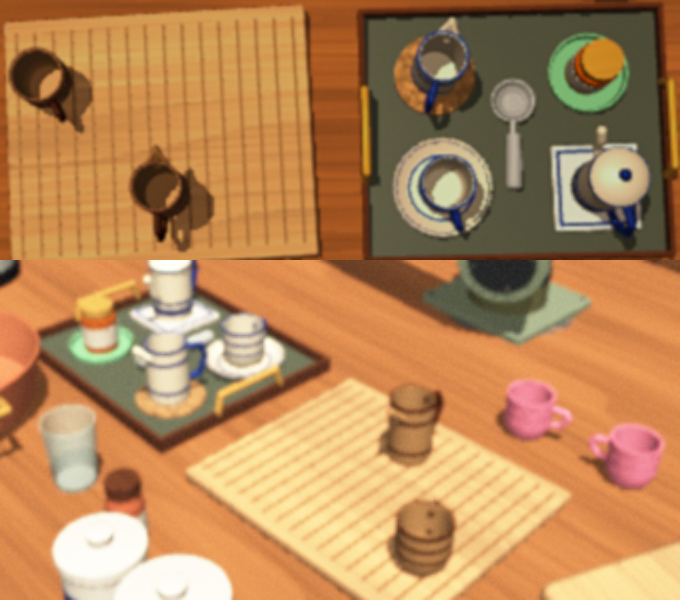

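View pics/ft.png

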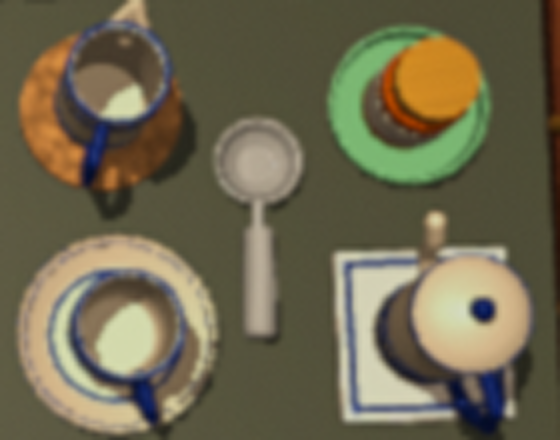

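All four stand upright in their places, and the brown cup and jug have not moved. I'll check the pot's centre, with its lid at crop (471.5,313), and hand in.

Run:
```python
from h import *
p=ray(env.camera_model("top"),472/4-.5+360,313.5/4-.5+95,107);d=np.hypot(*(p-[454.4,-310.4]));print(p,d)
if d<6: print(env.job_done())
```

```text
[ 455.0401544  -309.66519021] 0.9745476292904955
the job is handed in; nothing more can be done
None
```

The job is handed in: the blue cup, blue jug, honey jar and coffee pot were set upright in the order asked, each measured within about 2 mm of the middle of its place, and the brown cup and jug were left where they stood.

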